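# Park the copy-camera trolley at its mark

## Robot

A 6-joint arm with a two-finger parallel gripper is mounted at the origin on the work surface. World frame = base frame: x ahead of the robot, y to its left, z up, the work surface at z = 0. Lengths are in m, angles in rad, forces in N, time in s.
With the tool pointing down it reaches from about 0.4 to 0.825 m from the base axis. Payload 7 kg.
Tool frame: the origin (TCP) lies between the finger pads; the fingertips stand bot.tips_ahead ahead of it and the grasp point (between the pads) is the TCP (bot.tips_ahead is the distance from the TCP to the fingertips, in m); z points along the fingers, y is the line along which they close (so a half turn about z gives the same grasp; the last joint's range is limited). The gripper opens to 88 mm and grips with 3 to 60 N. Pads are 19 mm wide; open, the fingers measure 130 mm over their backs; the gripper's body (78 mm by 193 mm) begins 47 mm behind the grasp point.
Start: joints at [-0.876, 0.359, 0.012, 0, -1.224, -0.288], TCP at [0.267, -0.62, 0.246] pointing down, gripper open.
Joint ranges: [-3.07, 3.07], [-1.43, 2.12], [-1.02, 1.25], [-3.03, 1.67], [-3.05, -0], [-3.03, 3.03]. Speed limits (rad/s): [2.39, 2.39, 3.01, 3.14, 3.14, 3.14].

## Interface

Orientations are given as [roll, pitch, yaw] about the fixed x, y, z axes, in that order (R = Rz(yaw) Ry(pitch) Rx(roll)).
In Python, from bench import bot, kin, observe, vision gives the robot as it stands. Calls block until the motion is done:
- bot.goto(position, orientation): joint-space move of the TCP to a pose.
- bot.servo_line(position, attitude=None, speed=0.15): straight line of the TCP; attitude=None keeps the orientation; speed is the mean speed in m/s.
- bot.goto_joints(angles): joint-space move.
- bot.set_gripper(opening, newtons=None): finger opening in m; newtons is the grip in N (None keeps the last); returns when the fingers have stopped.
- bot.dwell(seconds).
- kin.inverse_kinematics(position, orientation): joint angles nearest the present ones, or None.
- observe(): the state.
- vision.grab_frame(name): name is "scene" or "top" or "wrist"; returns a dict with "frame" (480x640x3 uint8, red, green, blue), "z_map" (480x640 float32, m along the optical axis (not along the pixel's ray), 0 where there is no reading), "fov_y" (degrees; the focal length in pixels is half the picture's height over the tangent of half this angle, whatever the lens; pixels are square), "cx", "cy" (the principal point, pixels), "R" (3x3) and "t" (3): a world point X has camera coordinates R X + t; the wrist camera has in their place "mount" (4x4, takes a point from camera to tool coordinates, whose origin is the TCP and whose axes are the flange's). Camera axes: x right, y down, z forward; pixel columns grow to the right and rows downward; lengths in m; the calibration is good to about 2 mm. A picture is of the moment at which its call begins: read the wrist's pose just before it.
A pose or a line that the arm cannot do raises bot.PlanningError and nothing moves.
- bot.finish_job(): hands the job in; it is judged then, once.
The state is a dict: "clock": time; "joint_positions": joint angles; "dq": joint speeds; "joint_efforts": joint torques, N m; "ee_pos": TCP position; "tool_rot": TCP orientation; "force": force on the tool from outside, world axes, zero at the start; "moment": the same for the moment, N m; "width": finger opening in m; "finger_force": force on a finger pad.
Only numpy, scipy, OpenCV 4.12 (cv2) and the standard library are available. Lean on these libraries where they do the work, as an engineer would, in place of code of your own. Each camera call takes 0.05 s, during which the arm holds its last target. There are 200 camera calls.

## Task

Bring the free-running camera trolley on the art-room rail to rest with its red pointer over the orange mark, so that the next drawing can be photographed there, and let go of it: it must then stand there untouched for two seconds before you finish. Touch the trolley only at its two soft yellow buffers, on the faces that look at each other, pushing one to drive it and the other to brake it, always gently: nothing may slam, run into the red end stops, touch the rest of the trolley or disturb the things lying around.

Things in the scene. Friction and masses are not known exactly. Their poses are not given: they have to be found in the camera images.
- rail: Fixed straight aluminium rail on the table, 1000 mm long along its own y, 90 wide, 25 high, with a white graduated ledge (top 12 mm high) along its +x side out to x = 95 mm, and a red end stop block at each end (75 mm high). Origin: middle of length and width, on the table; +y is roughly the robot's left (yaw within 0.12 rad).
- trolley (a joint): Trolley position in m along the rail's +y; its middle is at rail y = value - 0.235. Strikes the end stops at 0 and 0.47. Starts at rest near the low end, the mark lies further along +y. Rolls almost freely: friction 0.007 N plus 0.05 N per m/s; moving mass nominally 1.2 kg (up to a third more or less). Keep it under 0.35 m/s.
- frame: Trolley parts not to be touched. Origin: trolley's middle, at table height, axes as the rail. Two spars (x = -40, +40 mm, tops 51 mm high) join two blocks, 120 mm in x, y from 135 to 215 mm (black) and -215 to -135 mm (grey), tops 115 mm high. Pocket between them open above and sideways. Camera on a post at x 60 to 180, y -238 to -162 mm, 225 mm high.
- buffer_left: Yellow sprung buffer on the +y block, 110 mm in x, 64 to 112 mm above the table. Origin: middle of its free face, 88 mm high; the face looks to -y, 100 mm from the trolley's middle when unpressed. Pushing it to +y drives the trolley to +y. Yields up to 30 mm along y at 40 N/m from zero force, almost undamped, then solid. Gap between both buffer faces: 200 mm.
- buffer_right: The same on the -y block: its free face looks to +y and stands 100 mm to the -y side of the trolley's middle; pushing it towards -y brakes the trolley or sends it back. 40 N/m, 30 mm.
- pointer (a point): Lower tip of the red pointer under the trolley's middle, 70 mm to the rail's +x side, 23 mm above the table, over the white ledge.
- mark: Orange plate on the white ledge, 44 mm in x, 30 mm along the rail, 3 mm thick, turned as the rail; origin: centre of its underside. It stands still; the pointer passes 8 mm above it. The pointer is at the mark when both have the same rail y.
- pen_cup: Blue ceramic cup, radius 36 mm, 90 mm high, bystander. Origin: underside.
- ink_bottle: Green ink jar, radius 24 mm, 85 mm high, bystander. Origin: underside.
- eraser: White eraser 50 x 30 x 20 mm between robot and rail, bystander. Origin: underside.
- tape_roll: Clear roll of tape, outer radius 45 mm, 24 mm high, bystander. Origin: underside.

How it is judged:
By the outcome, as a careful person would: the job done as asked, in the order asked, and still so for the second after the job is handed in, with the robot touching nothing.
It also fails if it takes over 40 s, if anything falls off the work surface, if the arm or the gripper's body presses on something with over 40 N, if the wrist force passes 120 N, or if a joint passes its speed limit or range.

## Working session

There is one attempt and no reset: what is moved stays moved. The work goes in short steps, each a Python script; the robot and the scene stay as the last script left them, time stands still between calls to the robot, and variables do not carry over. Pictures are saved under pics/ and viewed, at most 10 in all, crops included, and the job is handed in when it is done.

```bash
ls; mkdir -p pics; python3 - <<'E'
from bench import bot,kin,observe,vision
import cv2,numpy as np
for n in("scene","top"):
    g=vision.grab_frame(n); cv2.imwrite(f"pics/{n}0.png",g["frame"][:,:,::-1]); np.savez(f"{n}0.npz",**g)
    print(n,g["fov_y"],g["cx"],g["cy"],g["R"],g["t"])
s=observe();print(s["clock"],s["ee_pos"],s["tool_rot"],s["width"],bot.tips_ahead,s["force"])
E
```

```text
pics
scene 56.92092631183042 313.29079602623386 247.15463724132135 [[-0.29541487  0.9552831  -0.01281599]
 [ 0.80338135  0.24113591 -0.54445558]
 [-0.51701882 -0.1711364  -0.83869176]] [ 0.20603527 -0.39218362  1.16734442]
top 50.47475662176167 312.9899572564923 242.4411098276721 [[ 2.17870592e-02 -9.99754105e-01  4.12955249e-03]
 [-9.80006553e-01 -2.21734323e-02 -1.97725807e-01]
 [ 1.97768754e-01  2.60875384e-04 -9.80248668e-01]] [-0.05107288  0.53386289  0.85218499]
0.1 [ 0.26688469 -0.61954889  0.24473257] [ 3.14013887e+00 -1.40321138e-04 -2.73490735e+00] 0.08767234652029911 0.019 [-0.44220061 -0.91407116  0.29242679]
```

View pics/top0.png

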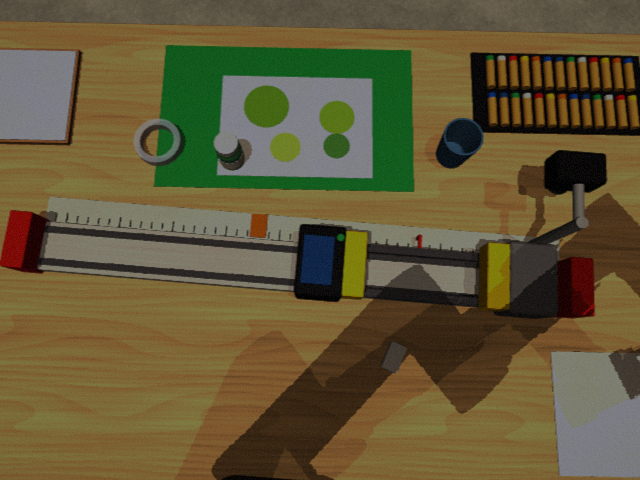

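View pics/scene0.png

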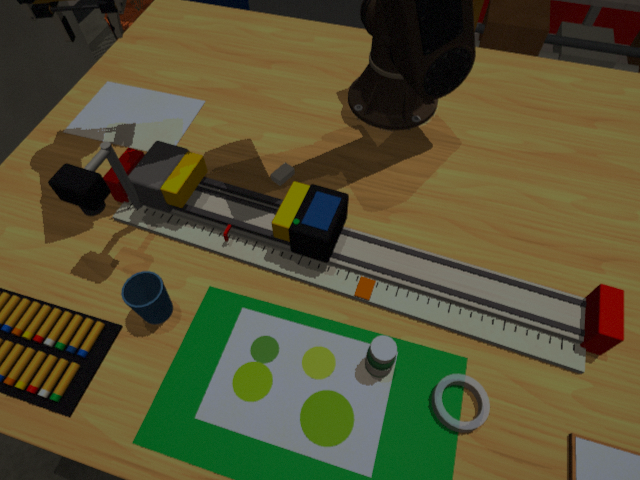

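The top view shows the mark at about (259,225), the pointer at (420,241), and the yellow buffers at u≈345–367 and 480–510. The camera post stands at the right end (575,170). In the scene view the mark is at about (365,288) and the pointer at (227,232). Next I'll locate these in world coordinates.

```bash
cat > h.py <<'E'
import numpy as np,cv2
def foc(g): return 240/np.tan(np.radians(float(g["fov_y"]))/2)
def ray(g,uv):
    f=foc(g);uv=np.atleast_2d(uv).astype(float)
    d=np.c_[(uv[:,0]-g["cx"])/f,(uv[:,1]-g["cy"])/f,np.ones(len(uv))]@g["R"]
    return -g["R"].T@g["t"],d
def onplane(g,uv,z):
    c,d=ray(g,uv); return c+d*((z-c[2])/d[:,2])[:,None]
def cross(g1,u1,g2,u2):
    c1,d1=ray(g1,u1);c2,d2=ray(g2,u2);d1=d1[0];d2=d2[0]
    s=np.linalg.lstsq(np.c_[d1,-d2],c2-c1,rcond=None)[0]
    p,q=c1+s[0]*d1,c2+s[1]*d2
    return (p+q)/2,np.linalg.norm(p-q)
def mask(g,name):
    h=cv2.cvtColor(g["frame"],cv2.COLOR_RGB2HSV);H,S,V=h[...,0],h[...,1],h[...,2]
    return ({"orange":(H>=5)&(H<=15)&(S>200)&(V>130),"yellow":(H>=24)&(H<=33)&(S>190)&(V>70),
      "red":((H<=4)|(H>=176))&(S>180)&(V>70)}[name]).astype(np.uint8)
def blobs(g,name,amin=8):
    n,l,st,c=cv2.connectedComponentsWithStats(mask(g,name))
    return [(st[i],c[i],l==i) for i in range(1,n) if st[i,4]>=amin]
E
python3 - <<'E'
from h import *
G={n:dict(np.load(n+"0.npz")) for n in("top","scene")}
for n in G:
    for col in("orange","yellow","red"):
        for st,c,m in blobs(G[n],col,12): print(n,col,st,c.round(1))
T,S=G["top"],G["scene"]
E
```

```text
top yellow [523  56   5   5  23] [525.   57.8]
top yellow [603  58   6   4  22] [605.7  59.5]
top yellow [549  93   6   5  22] [551.1  95.5]
top yellow [631  95   6   5  27] [633.2  97.1]
top yellow [ 342  231   25   66 1392] [354.2 263.8]
top yellow [ 487  242   23   66 1178] [498. 273.]
top red [509  56   8   5  33] [512.4  57.7]
top red [590  57   8   6  33] [593.4  59.3]
top red [535  93   8   5  33] [538.5  95.1]
top red [617  95   8   5  32] [620.3  96.9]
top red [   0  211   32   57 1234] [ 15.6 238.9]
top red [418 235   4  13  39] [419.1 241. ]
top red [572 257  22  58 864] [583.6 279.9]
scene yellow [161 152  41  41 715] [180.8 172.5]
scene yellow [272 181  38  47 855] [290.7 204. ]
scene yellow [ 37 305  10  14  18] [ 41.9 311.1]
scene yellow [ 21 308  12  16  18] [ 26.1 315.7]
scene yellow [ 42 309  15  21  29] [ 49.1 319.5]
scene yellow [ 50 312  18  26  37] [ 59.2 323.6]
scene yellow [ 59 315  20  27  42] [ 69.1 328.5]
scene yellow [ 72 319  18  26  36] [ 80.6 331.2]
scene yellow [ 22 320  15  18  56] [ 27.8 331.5]
scene yellow [ 84 322  17  27  39] [ 92.1 334. ]
scene yellow [  0 344   7   9  12] [  3.2 347.4]
scene yellow [ 12 344   8  11  13] [ 15.5 348.9]
scene yellow [ 18 348  13  18  22] [ 23.7 356.7]
scene yellow [ 15 353  26  36  84] [ 24.2 376.2]
scene yellow [ 33 356  20  29  40] [ 42.9 369. ]
scene yellow [ 55 359   9  14  20] [ 59.  365.5]
scene yellow [ 56 363  19  30  39] [ 65.1 378. ]
scene yellow [ 45 374  10  15  20] [ 49.1 381.1]
scene red [119 148  16  23 144] [125.4 159.1]
scene red [104 168  15  15 120] [111.  176.2]
scene red [224 224   7  12  38] [226.7 229.3]
scene red [ 599  284   25   57 1188] [610.7 312. ]
scene red [ 33 335  10   7  43] [ 37.3 338.1]
scene red [ 27 385  10   8  52] [ 31.4 388.8]
```

```bash
python3 - <<'E'
from h import *
G={n:dict(np.load(n+"0.npz")) for n in("top","scene")}
T,S=G["top"],G["scene"]
for g,u in((T,(259,225)),(S,(365,288))):
    print(cv2.cvtColor(g["frame"],cv2.COLOR_RGB2HSV)[u[1]-1:u[1]+2,u[0]-1:u[0]+2].reshape(-1,3)[::4])
def cloud(g):
    v,u=np.mgrid[0:480,0:640]; c,d=ray(g,np.c_[u.ravel(),v.ravel()])
    z=g["z_map"].ravel().astype(float); P=c+d*z[:,None]; P[z==0]=np.nan; return P.reshape(480,640,3)
P=cloud(T)
for n,uv in dict(table=(250,380),ledge=(300,232),rail=(200,248),markc=(259,225),yl=(354,263),yr=(498,273),blk=(300,290),grey=(535,280),pt=(419,241),redL=(20,235),redR=(575,285),cam=(575,165),cup=(463,130),eraser=(395,357)).items():
    print(n,np.nanmedian(P[uv[1]-2:uv[1]+3,uv[0]-2:uv[0]+3].reshape(-1,3),axis=0).round(4))
# ledge outer edge in top: bright low-saturation strip, topmost row per column
h=cv2.cvtColor(T["frame"],cv2.COLOR_RGB2HSV); w=(h[...,1]<60)&(h[...,2]>90)
pts=[]
for u in list(range(60,250,5))+list(range(275,410,5))+list(range(430,500,5)):
    r=np.where(w[190:250,u])[0]
    if len(r): pts.append((u,r[0]+190-.5))
pts=np.array(pts,float); X=onplane(T,pts,0.012)[:,:2]
vx=cv2.fitLine(X.astype(np.float32),cv2.DIST_HUBER,0,.001,.001).ravel()
if vx[1]<0:vx[:2]*=-1
n=np.array([vx[1],-vx[0]]);res=(X-vx[2:])@n
print("line",vx,"yaw",np.arctan2(-vx[0],vx[1]),"res",np.abs(res).max(),np.std(res))
for n in("top","scene"):
    hh=cv2.cvtColor(G[n]["frame"],cv2.COLOR_RGB2HSV);m=((hh[...,0]>=8)&(hh[...,0]<=16)&(hh[...,1]>200)&(hh[...,2]>150)).astype(np.uint8)
    k,l,st,c=cv2.connectedComponentsWithStats(m)
    for i in range(1,k):
        if st[i,4]>80: print(n,st[i],c[i])
E
```

```text
[[ 13 245 126]
 [ 13 243 132]
 [ 13 245 130]]
[[ 15 255 128]
 [ 15 255 127]
 [ 15 255 127]]
table [0.2924 0.0679 0.0013]
ledge [ 0.5395 -0.0173  0.1154]
rail [0.525  0.1668 0.0265]
markc [0.5734 0.0622 0.0161]
yl [ 0.4896 -0.1074  0.1135]
yr [ 0.4787 -0.344   0.1138]
blk [ 0.4431 -0.0199  0.1156]
grey [ 0.4679 -0.4022  0.1166]
pt [ 0.5442 -0.2286  0.049 ]
redL [0.532  0.4682 0.0768]
redR [ 0.4663 -0.4879  0.0762]
cam [ 0.626  -0.4244  0.2268]
cup [ 0.7534 -0.3126  0.057 ]
eraser [ 0.3385 -0.1883  0.0215]
line [0.06177919 0.99808985 0.594367   0.0407463 ] yaw -0.061818555 res 0.0010864729043103716 0.0005798890828091408
```

```bash
cat >> h.py <<'E'
E_Y=np.array([0.06178,0.99809,0]);E_X=np.array([0.99809,-0.06178,0])
O=np.array([0.594367,0.040746,0])-0.095*E_X   # point on rail centre line
def rail(P): P=np.atleast_2d(P)-O; return np.c_[P@E_X,P@E_Y]
def world(s,z,x=0): p=O+E_Y*s+E_X*x; return [p[0],p[1],z]
def orange(g):
    h=cv2.cvtColor(g["frame"],cv2.COLOR_RGB2HSV)
    m=((h[...,0]>=9)&(h[...,0]<=16)&(h[...,1]>225)&(h[...,2]>95)).astype(np.uint8)
    k,l,st,c=cv2.connectedComponentsWithStats(m)
    return [(st[i],c[i]) for i in range(1,k) if st[i,4]>100]
def pointer(g):
    b=[(st,c,m) for st,c,m in blobs(g,"red",15) if st[4]<90 and 30<st[1]<330 and 205<st[1] and 40<st[0]<565]
    return b[0] if b else None
E
python3 - <<'E'
from h import *
G={n:dict(np.load(n+"0.npz")) for n in("top","scene")}
T,S=G["top"],G["scene"]
print("camC",-T["R"].T@T["t"],-S["R"].T@S["t"])
ob={}
for n in G:
    for o in orange(G[n]): print(n,o); ob[n]=o[1] if n=="top" or abs(o[1][0]-365)<12 else ob.get(n)
pt={n:pointer(G[n]) for n in G}
print({n:(p[0],p[1]) for n,p in pt.items()})
X,e=cross(T,ob["top"],S,ob["scene"]);print("mark",X,e,rail(X),rail(onplane(T,ob["top"],.015)),rail(onplane(S,ob["scene"],.015)))
X,e=cross(T,pt["top"][1],S,pt["scene"][1]);print("ptr",X,e,rail(X))
for n in pt:
  v,u=np.where(pt[n][2]); i=v.argmax();j=v.argmin(); print(n,(u[i],v[i]),(u[j],v[j]))
# buffer face edges, top view
for st,c,m in blobs(T,"yellow",500):
    L=[];R=[]
    for r in range(st[1]+12,st[1]+st[3]-12):
        q=np.where(m[r])[0];L.append((q.min()-.5,r));R.append((q.max()+.5,r))
    for z in(.064,.112): print("buf",z,rail(onplane(T,L,z))[:,1].mean(),rail(onplane(T,R,z))[:,1].mean())
E
```

```text
camC [ 0.35576629 -0.03944506  0.94112258] [0.97947792 0.09752267 0.76815613]
top (array([251, 214,  16,  23, 297], dtype=int32), array([258.46801347, 225.16835017]))
scene (array([355, 277,  20,  23, 291], dtype=int32), array([364.27147766, 287.75945017]))
{'top': (array([418, 235,   4,  13,  39], dtype=int32), array([419.07692308, 241.02564103])), 'scene': (array([224, 224,   7,  12,  38], dtype=int32), array([226.73684211, 229.28947368]))}
mark [0.57390719 0.06401712 0.01176121] 0.0007002534140742415 [[0.07314162 0.02196266]] [[0.07248968 0.02121656]] [[0.07476502 0.02254772]]
ptr [ 0.54318963 -0.22923912  0.04557517] 0.0009981520238809707 [[ 0.0606001  -0.27263118]]
top (np.int64(418), np.int64(247)) (np.int64(419), np.int64(235))
scene (np.int64(224), np.int64(235)) (np.int64(229), np.int64(224))
buf 0.064 -0.13953195838609048 -0.17714511698678925
buf 0.112 -0.13708286071443782 -0.17263766207430717
buf 0.064 -0.39125004065865615 -0.4269706417100269
buf 0.112 -0.3750258239443874 -0.40879163681640274
```

```bash
python3 - <<'E'
from h import *
from bench import bot,kin,observe,vision
A=[np.pi,0,np.pi-0.0618]
print(kin.inverse_kinematics(world(-.273,.25),A),kin.inverse_kinematics(world(-.273,.085),A),kin.inverse_kinematics(world(.05,.085),A))
bot.goto(world(-.273,.25),A); s=observe();print(s["clock"],s["ee_pos"],s["tool_rot"])
bot.servo_line(world(-.273,.14),A,speed=.2); print(observe()["clock"])
t=observe()["clock"]
for i in range(4):
    bot.servo_line(world(-.273,.14-.005*(i+1)),A,speed=.05); s=observe(); print(s["clock"],s["ee_pos"],np.abs(s["dq"]).max())
bot.servo_line(world(-.273,.088),A,speed=.1); s=observe();print(s["clock"],s["ee_pos"],world(-.273,.088),rail(s["ee_pos"]),s["force"],s["width"])
g=vision.grab_frame("scene");cv2.imwrite("pics/s1.png",g["frame"][:,:,::-1]);p=pointer(g);print(p[0],p[1])
print(observe()["clock"])
E
```

```text
[-6.94975188e-02  1.21565597e-01 -2.93435203e-01 -4.44089210e-16
 -1.15579553e+00 -1.56309881e+00] [-6.94975188e-02  2.91087395e-01 -5.04232828e-01 -4.44089210e-16
 -7.75476104e-01 -1.56309881e+00] [ 5.73833869e-01  2.60794406e-01 -5.49946160e-01 -4.44089210e-16
 -7.60055761e-01 -2.20643020e+00]
1.75 [ 0.48264559 -0.22634063  0.25000161] [-3.14149770e+00 -3.02583293e-05  3.07960876e+00]
2.45
2.7 [ 0.4829828  -0.22593393  0.13565624] 0.0040968348852512436
2.95 [ 0.48250327 -0.22579951  0.12983429] 0.005747871443939583
3.2 [ 0.48240971 -0.22581446  0.12457997] 0.006680599928042853
3.45 [ 0.48238073 -0.22583741  0.1195752 ] 0.008121186042043661
3.9167 [ 0.48268644 -0.22595768  0.08799147] [np.float64(0.48268250999999995), np.float64(-0.22586347000000004), 0.088] [[ 9.74194269e-06 -2.73093902e-01]] [ 1.09243328 -0.05236212  0.71203777] 0.0879893862515249
[224 227   5   9  20] [225.9 230.4]
3.9667
```

View pics/s1.png

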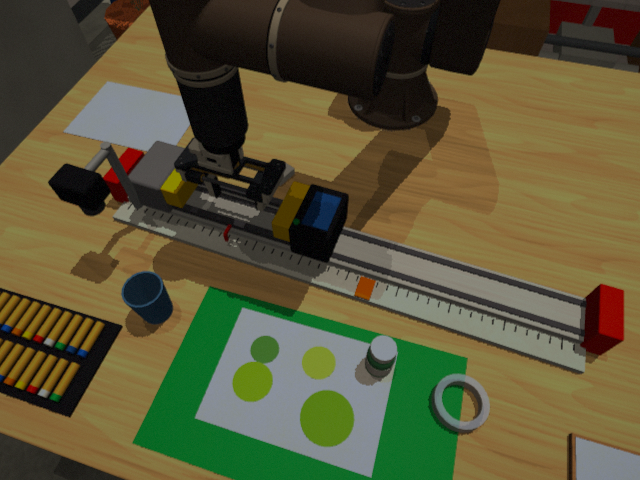

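```bash
cat > sim.py <<'E'
import numpy as np
PROF={"mj":lambda x:x**3*(10-15*x+6*x*x),"cub":lambda x:x*x*(3-2*x),"lin":lambda x:x,
 "trap":lambda x:np.where(x<.25,x*x/.375,np.where(x>.75,1-(1-x)**2/.375,(x-.125)/.75))}
def sim(s,v,h0,moves,m=1.2,prof="mj",gap=.035,dt=.002,tail=0):
    """trolley at s,v; moves=[(h_target,speed)]; returns s,v,hand, max compression, contact end info"""
    t=0;out=[];cmax=0;h=h0
    for tgt,sp in moves:
        D=tgt-h;T=abs(D)/sp if sp else 0
        n=int(round((T+.15)/dt)) if sp else int(round(tail/dt))
        for i in range(n):
            x=min(1,(i+1)*dt/T) if T else 1
            hh=h+D*PROF[prof](x)
            r=hh-s
            c=max(0,r-gap)-max(0,-r-gap); cmax=max(cmax,abs(c))
            f=40*c; 
            fr=.007+.05*abs(v)
            if abs(v)<1e-4 and abs(f)<.007: v=0
            else:
                a=(f-np.sign(v if abs(v)>1e-4 else f)*fr)/m; v+=a*dt
            s+=v*dt
        h=tgt
    return s,v,h,cmax,abs(h-s)>gap
E
python3 - <<'E'
from sim import *
for D,sp in((.07,.05),(.08,.05),(.08,.06),(.09,.05),(.1,.05),(.1,.06)):
    for p in("mj","cub","lin"):
        print(D,sp,p,[tuple(np.round(sim(0,0,0,[(D,sp)],m=m,prof=p),4)) for m in(.8,1.2,1.6)])
E
```

```text
0.07 0.05 mj [(np.float64(0.0974), np.float64(0.1443), np.float64(0.07), np.float64(0.0124), np.float64(0.0)), (np.float64(0.0861), np.float64(0.1368), np.float64(0.07), np.float64(0.0146), np.float64(0.0)), (np.float64(0.0773), np.float64(0.1292), np.float64(0.07), np.float64(0.0163), np.float64(0.0))]
0.07 0.05 cub [(np.float64(0.0837), np.float64(0.1256), np.float64(0.07), np.float64(0.0103), np.float64(0.0)), (np.float64(0.0754), np.float64(0.1225), np.float64(0.07), np.float64(0.0123), np.float64(0.0)), (np.float64(0.0684), np.float64(0.1182), np.float64(0.07), np.float64(0.0139), np.float64(0.0))]
0.07 0.05 lin [(np.float64(0.061), np.float64(0.0934), np.float64(0.07), np.float64(0.0073), np.float64(0.0)), (np.float64(0.0569), np.float64(0.0965), np.float64(0.07), np.float64(0.0088), np.float64(0.0)), (np.float64(0.053), np.float64(0.0979), np.float64(0.07), np.float64(0.0102), np.float64(0.0))]
0.08 0.05 mj [(np.float64(0.1291), np.float64(0.1221), np.float64(0.08), np.float64(0.0138), np.float64(1.0)), (np.float64(0.1187), np.float64(0.1515), np.float64(0.08), np.float64(0.01
[... 3667 characters left out ...]
0)), (np.float64(0.1605), np.float64(0.1463), np.float64(0.1), np.float64(0.0252), np.float64(1.0))]
0.1 0.06 cub [(np.float64(0.1547), np.float64(0.0852), np.float64(0.1), np.float64(0.0195), np.float64(1.0)), (np.float64(0.1497), np.float64(0.142), np.float64(0.1), np.float64(0.0157), np.float64(1.0)), (np.float64(0.1423), np.float64(0.1606), np.float64(0.1), np.float64(0.018), np.float64(1.0))]
0.1 0.06 lin [(np.float64(0.1154), np.float64(0.1068), np.float64(0.1), np.float64(0.0087), np.float64(0.0)), (np.float64(0.112), np.float64(0.112), np.float64(0.1), np.float64(0.0106), np.float64(0.0)), (np.float64(0.1082), np.float64(0.1146), np.float64(0.1), np.float64(0.0122), np.float64(0.0))]
```

```bash
cat >> h.py <<'E'
A=[np.pi,0,np.pi-0.0618]
def blue(g):
    h=cv2.cvtColor(g["frame"],cv2.COLOR_RGB2HSV)
    m=((h[...,0]>=100)&(h[...,0]<=125)&(h[...,1]>150)&(h[...,2]>40)).astype(np.uint8); m[:,:240]=0;m[330:]=0;m[:130]=0
    k,l,st,c=cv2.connectedComponentsWithStats(m); i=1+st[1:,4].argmax()
    return st[i,4],rail(onplane(g,c[i],.115))[0]
E
cat > d.py <<'E'
from h import *
from bench import bot,kin,observe,vision
Z=.088
OFF=None
try: OFF=float(open("off.txt").read())
except Exception: pass
def move(s,speed): bot.servo_line(world(s,Z),A,speed=speed)
def hand():return rail(observe()["ee_pos"])[0,1]
def look(n=2,gap=.1):
    r=[]
    for i in range(n):
        t=observe()["clock"]; g=vision.grab_frame("scene"); r.append((t,blue(g)[1][1]+(OFF or 0)))
        if i<n-1: bot.dwell(gap)
    r=np.array(r); v=np.polyfit(r[:,0]-r[-1,0],r[:,1],1) if n>1 else None
    print("looks",r.round(4).tolist(),"v",v,"hand",hand(),"clock",observe()["clock"]); return r,v
E
python3 - <<'E'
from d import *
s0=dict(np.load("scene0.npz")); a,b=blue(s0);print(a,b); open("off.txt","w").write(str(-.273-b[1]))
import d; d.OFF=-.273-b[1]
d.look(1)
move(-.273+.031,.1); d.look(1)
move(-.273+.031+.019,.2); d.look(2,.05)
E
```

```text
954 [ 0.00106861 -0.09238358]
looks [[3.9667, -0.2666]] v None hand -0.2730912700222352 clock 4.0167
looks [[4.475, -0.2665]] v None hand -0.24199848458791737 clock 4.525
looks [[4.775, -0.2672], [4.875, -0.2529]] v [ 0.14265506 -0.25291146] hand -0.22344779919423974 clock 4.925
```

```bash
python3 - <<'E'
from d import *
from bench import *
t=observe()["clock"]; g=vision.grab_frame("scene"); np.savez("a1.npz",**g); print(t,blue(g),observe()["clock"],hand())
p=pointer(g);print(p and (p[0],p[1]))
cv2.imwrite("pics/a1.png",g["frame"][:,:,::-1])
E
```

```text
4.925 (np.int32(234), array([-0.0230634 , -0.06635858])) 4.975 -0.2234727344297758
(array([232, 227,   7,  10,  28], dtype=int32), array([234.53571429, 231.53571429]))
```

View pics/a1.png

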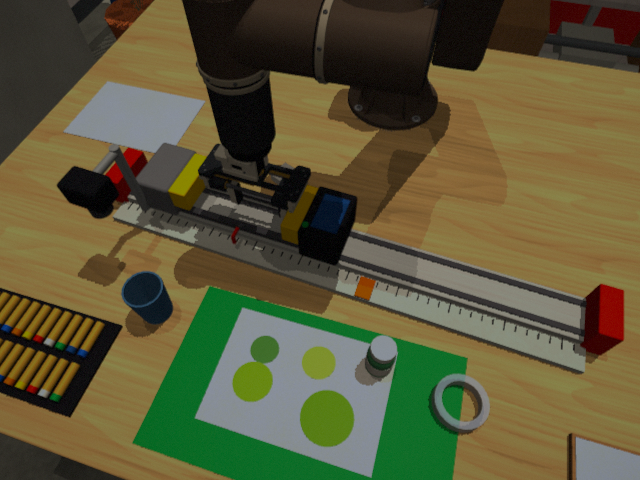

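The trolley has moved about 8 px (pointer now at (234,231)). Arm shadows disturb the blue screen, so I'll track the red pointer instead, which is also what matters for the task.

```bash
cat >> h.py <<'E'
def ptr(g):
    """rail coordinate of pointer: red blob's ray cut with vertical plane rail x=.0606"""
    h=cv2.cvtColor(g["frame"],cv2.COLOR_RGB2HSV);H,S,V=h[...,0],h[...,1],h[...,2]
    m=(((H<=6)|(H>=172))&(S>130)&(V>35)).astype(np.uint8)
    k,l,st,c=cv2.connectedComponentsWithStats(m);best=None
    for i in range(1,k):
        if not 12<=st[i,4]<=120: continue
        o,d=ray(g,c[i]);d=d[0];q=o+d*((.0606-(o-O)@E_X)/(d@E_X))
        if abs(q[2]-.043)<.015 and -.32<(q-O)@E_Y<.25 and (best is None or st[i,4]>best[1]): best=((q-O)@E_Y,st[i,4],q[2],c[i])
    return best
E
cat > d.py <<'E'
from h import *
from bench import bot,kin,observe,vision
Z=.088
def move(s,speed): bot.servo_line(world(s,Z),A,speed=speed)
def hand():return rail(observe()["ee_pos"])[0,1]
def look(n=2,gap=.1):
    r=[]
    for i in range(n):
        t=observe()["clock"]; g=vision.grab_frame("scene"); p=ptr(g); r.append((t,p[0]))
        if i<n-1: bot.dwell(gap)
    np.savez("last.npz",**g)
    r=np.array(r); v=np.polyfit(r[:,0]-observe()["clock"],r[:,1],1) if n>1 else [0,r[0,1]]
    print("looks",r.round(4).tolist(),"v %.4f now %.4f"%tuple(v),"area",p[1],"hand %.4f"%hand(),"clock",observe()["clock"]); return r,v
E
python3 - <<'E'
from h import *
s=dict(np.load("scene0.npz"));print(ptr(s))
s1=dict(s);s1["frame"]=cv2.imread("pics/s1.png")[:,:,::-1].copy();print(ptr(s1))
print(ptr(dict(np.load("a1.npz"))))
E
```

```text
(np.float64(-0.27454677861887195), np.int32(74), np.float64(0.03635233850240849), array([226.44594595, 231.62162162]))
(np.float64(-0.2743152950463202), np.int32(70), np.float64(0.036089507216769734), array([226.57142857, 231.72857143]))
(np.float64(-0.25709956965492115), np.int32(72), np.float64(0.03503893487068954), array([234.30555556, 234.44444444]))
```

```bash
python3 - <<'E'
from d import *
look(3,.03)
E
```

```text
looks [[4.975, -0.2528], [5.0583, -0.2469], [5.1417, -0.2414]] v 0.0683 now -0.2379 area 71 hand -0.2233 clock 5.1917
```

```bash
python3 - <<'E'
from d import *
move(-.144,.0585)
look(3,.04)
E
```

```text
looks [[6.6917, -0.1394], [6.7833, -0.1338], [6.875, -0.1286]] v 0.0589 now -0.1256 area 68 hand -0.1442 clock 6.925
```

```bash
python3 - <<'E'
from d import *
move(-.046,.095)
look(3,.03)
E
```

```text
looks [[8.1083, -0.0615], [8.1917, -0.0574], [8.275, -0.0534]] v 0.0489 now -0.0509 area 66 hand -0.0464 clock 8.325
```

```bash
python3 - <<'E'
from d import *
SH=-.021
move(SH,.06)
r=[]
for i in range(40):
    t=observe()["clock"]; p=ptr(vision.grab_frame("scene")); r.append((t,p[0]))
    if len(r)<5 or p[0]<SH+.037: continue
    a=np.array(r[-5:]); tn=observe()["clock"]
    q=np.polyfit(a[:,0]-tn,a[:,1],2); v=q[1]+2*q[0]*.03
    print("v",v.round(4))
    if v<.003 or p[0]>SH+.058: break
move(SH+.043,.3)
print(np.array(r).round(4).tolist()); look(4,.1)
E
```

```text
v 0.0297
v 0.0239
v 0.0183
v 0.0074
v -0.0106
[[8.8917, -0.0249], [8.9417, -0.0228], [8.9917, -0.0206], [9.0417, -0.0184], [9.0917, -0.0162], [9.1417, -0.0142], [9.1917, -0.0119], [9.2417, -0.0102], [9.2917, -0.008], [9.3417, -0.0058], [9.3917, -0.0037], [9.4417, -0.0016], [9.4917, 0.0004], [9.5417, 0.0023], [9.5917, 0.0044], [9.6417, 0.0063], [9.6917, 0.0081], [9.7417, 0.01], [9.7917, 0.0121], [9.8417, 0.0141], [9.8917, 0.0159], [9.9417, 0.0177], [9.9917, 0.0191], [10.0417, 0.0205], [10.0917, 0.0213], [10.1417, 0.0215]]
looks [[10.4833, 0.0181], [10.6333, 0.0163], [10.7833, 0.015], [10.9333, 0.014]] v -0.0091 now 0.0133 area 69 hand 0.0217 clock 10.9833
```

```bash
python3 - <<'E'
from d import *
# two-view check of pointer and mark geometry, offline
T=dict(np.load("top0.npz"));S=dict(np.load("scene0.npz"))
def red(g,u):
    h=cv2.cvtColor(g["frame"],cv2.COLOR_RGB2HSV);H,Sa,V=h[...,0],h[...,1],h[...,2]
    m=(((H<=6)|(H>=172))&(Sa>130)&(V>35)).astype(np.uint8);k,l,st,c=cv2.connectedComponentsWithStats(m)
    i=1+np.linalg.norm(c[1:]-u,axis=1).argmin();print(st[i],c[i]);return c[i]
a,b=red(T,(419,241)),red(S,(226.5,231.6));X,e=cross(T,a,S,b);print("ptr",rail(X),X[2],e)
move(.040,.03)
look(3,.1)
g=dict(np.load("last.npz"));im=cv2.resize(g["frame"][250:330,300:430],None,fx=6,fy=6,interpolation=cv2.INTER_CUBIC);cv2.imwrite("pics/c1.png",im[:,:,::-1])
E
```

```text
[417 235   5  14  57] [419.43859649 241.28070175]
[223 224   9  17  74] [226.44594595 231.62162162]
ptr [[ 0.06173452 -0.27451577]] 0.038095642414229636 0.0015773328991951533
looks [[11.7333, 0.0094], [11.8833, 0.0088], [12.0333, 0.0085]] v -0.0029 now 0.0083 area 70 hand 0.0399 clock 12.0833
```

View pics/c1.png

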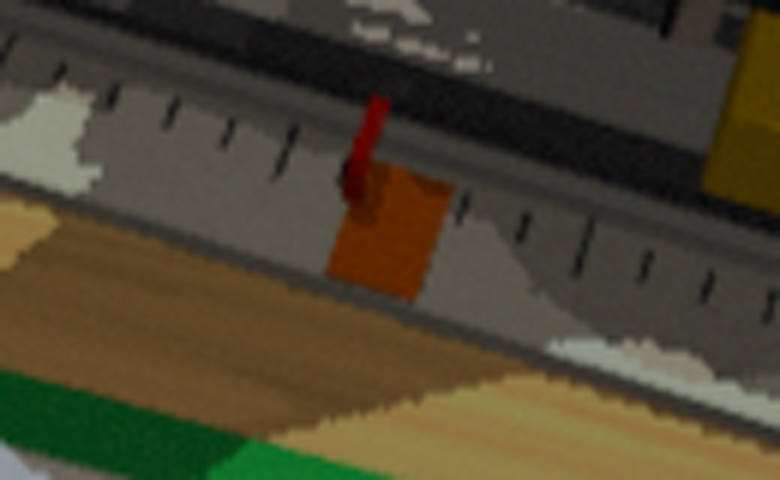

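The crop shows the pointer tip at about (352,198), left of the orange plate, whose corners are near (373,162), (452,184), (412,300) and (330,272). So the tip is some 13 mm short along the rail. I'll measure tip against plate in rail coordinates.

```bash
python3 - <<'E'
from h import *
g=dict(np.load("last.npz"))
f=lambda c:(np.array(c,float)+.5)/6-.5+[300,250]
for c in((352,194),(354,186)): print("tip",rail(onplane(g,f(c),.023)))
K=[(373,162),(452,184),(412,300),(330,272)]
R=rail(onplane(g,f(K),.015));print(R,R.mean(0));print(ptr(g)[0])
E
```

```text
tip [[0.07101332 0.00871473]]
tip [[0.06803487 0.0084381 ]]
[[0.0530997  0.01075859]
 [0.05202162 0.03697123]
 [0.09610941 0.03693509]
 [0.09572007 0.00987885]] [0.0742377  0.02363594]
0.008533448367648284
```

```bash
python3 - <<'E'
from d import *
TG=.0225;h=.040;r=[]
for i in range(26):
    h+=.001; move(h,.03)
    t=observe()["clock"];r.append((t,ptr(vision.grab_frame("scene"))[0]))
    if len(r)<3: continue
    a=np.array(r[-3:]);v=np.polyfit(a[:,0],a[:,1],1)[0]; v=max(v,0)
    s=r[-1][1]+.05*v
    if s+v*v/(2*.0055)>TG-.0005 and v>.001 or s>TG: break
move(h-.02,.2)
print(np.array(r).round(4).tolist(),h);look(4,.1)
E
```

```text
[[12.3333, 0.0081], [12.6333, 0.0081], [12.9333, 0.0082], [13.2333, 0.0083], [13.5333, 0.0094], [13.8333, 0.0109], [14.1333, 0.0123], [14.4333, 0.0132], [14.7333, 0.014], [15.0333, 0.0146], [15.3333, 0.0158], [15.6333, 0.017], [15.9333, 0.0184], [16.2333, 0.019], [16.5333, 0.0198], [16.8333, 0.0208], [17.1333, 0.022]] 0.057000000000000016
looks [[17.4333, 0.023], [17.5833, 0.0233], [17.7333, 0.0234], [17.8833, 0.0234]] v 0.0010 now 0.0236 area 69 hand 0.0372 clock 17.9333
```

```bash
python3 - <<'E'
from d import *
p=world(.0372,.25); bot.servo_line(p,A,speed=.2)
look(1)
bot.goto([.42,-.22,.3],A)
r,_=look(2,.1)
g=dict(np.load("last.npz"));T=vision.grab_frame("top");np.savez("lastT.npz",**T)
for n,G in(("s",g),("t",T)): print(n,[ (o[0],o[1]) for o in orange(G)])
a=cv2.resize(g["frame"][250:330,320:420],None,fx=6,fy=6,interpolation=cv2.INTER_CUBIC)
b=cv2.resize(T["frame"][190:270,220:320],None,fx=6,fy=6,interpolation=cv2.INTER_CUBIC)
cv2.imwrite("pics/c2.png",a[:,:,::-1]);cv2.imwrite("pics/c3.png",b[:,:,::-1])
E
```

```text
looks [[18.8917, 0.0232]] v 0.0000 now 0.0232 area 65 hand 0.0369 clock 18.9417
looks [[20.15, 0.0235], [20.3, 0.0234]] v -0.0001 now 0.0234 area 70 hand -0.2702 clock 20.35
s [(array([355, 278,  19,  22, 207], dtype=int32), array([363.93236715, 289.86956522]))]
t []
```

View pics/c2.png

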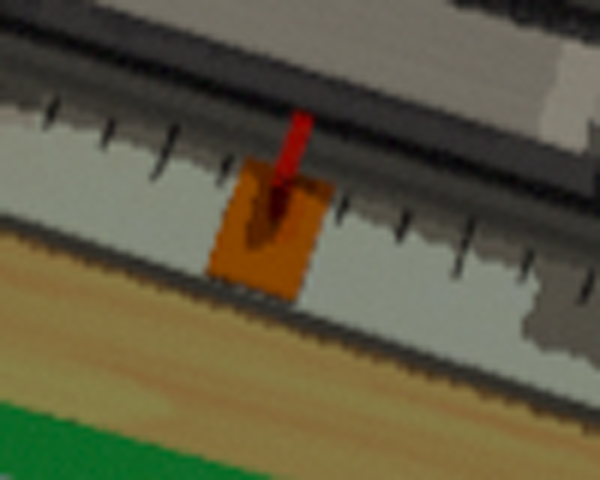

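View pics/c3.png

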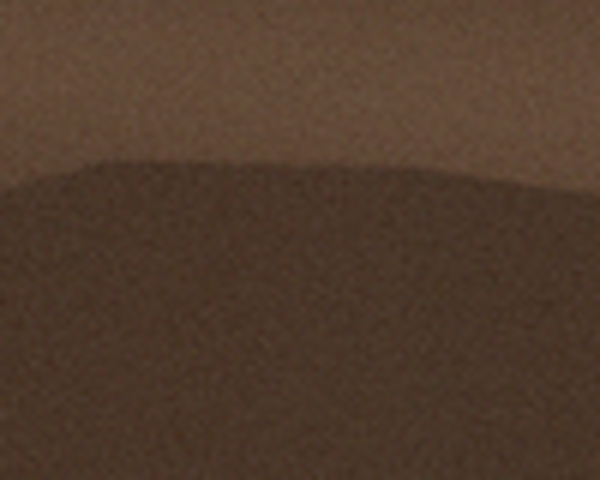

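The scene crop shows the pointer tip at about (277,208), in the middle of the orange plate, with corners near (245,157), (333,185), (297,302) and (207,275). The arm hides the top view. One numeric check before handing in.

```bash
python3 - <<'E'
from h import *
g=dict(np.load("last.npz"))
f=lambda c:(np.array(c,float)+.5)/6-.5+[320,250]
for c in((277,206),(276,214)): print("tip",rail(onplane(g,f(c),.023)))
R=rail(onplane(g,f([(245,157),(333,185),(297,302),(207,275)]),.015));print(R,R.mean(0))
from bench import bot,observe,vision
bot.goto_joints([-0.876,0.359,0.012,0,-1.224,-0.288])
T=vision.grab_frame("top");np.savez("lastT.npz",**T);S=vision.grab_frame("scene")
print("scene",ptr(S)[0],observe()["clock"])
o=orange(T);print("mark top",o,[rail(onplane(T,x[1],.015)) for x in o])
h=cv2.cvtColor(T["frame"],cv2.COLOR_RGB2HSV);m=(((h[...,0]<=6)|(h[...,0]>=172))&(h[...,1]>130)&(h[...,2]>35)).astype(np.uint8);m[:205]=0;m[245:]=0
k,l,st,c=cv2.connectedComponentsWithStats(m)
for i in range(1,k):
    if 12<st[i,4]<130: print("ptr top",st[i],rail(onplane(T,c[i],.038)))
E
```

```text
tip [[0.07018406 0.02336761]]
tip [[0.07303438 0.02391151]]
[[0.0522285  0.00778015]
 [0.0522618  0.03737578]
 [0.09623029 0.03860239]
 [0.09705294 0.00931599]] [0.07444338 0.02326858]
scene 0.023361006445525696 22.0917
mark top [(array([251, 214,  16,  20, 163], dtype=int32), array([259.13496933, 221.85889571]))] [array([[0.07891817, 0.02063929]])]
ptr top [253 221   6  14  51] [[0.06290241 0.02310741]]
```

```bash
python3 - <<'E'
from bench import bot
print(bot.finish_job())
E
```

```text
the job is handed in; nothing more can be done
None
```

I handed the job in at about 22 s: the trolley had stood untouched for about 4 s with its pointer over the orange mark, within 0.1 mm in the scene camera and about 2 mm in the top camera, and the arm was clear of it.

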